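# Show the sprung cylinder rod drawn to its mark

## Task

On the demonstration cylinder on the parts counter, first open the brass cock fully by swinging its lever a quarter turn until it is in line with the barrel, and only then take the upright post on the rod's end and pull the rod out against its spring until its pointer is level with the thin blade on the gauge rail. Finish still holding the rod there with the gripper, steady at the mark, with the cock left open. Do not shift the blade on its rail, or any of the loose parts standing about.

Things in the scene. Friction and masses are not known exactly. Their poses are not given: they have to be found in the camera images.
- unit: demonstration stand fixed to the counter: dark blue-grey base plate 310 x 110 x 10 mm (x -120 to 190 mm) with a lying air cylinder (barrel x -55 to 45 mm, 54 mm thick, axis 55 mm up), brass cock on its rear end, sprung pull rod at its front. Origin on the counter under the rod's axis; x is the direction in which the rod pulls out (roughly to the robot's right), z up
- cock (a joint): angle of the cock's lever about a vertical axis, rad: 0 = closed stop, lever crosswise to the barrel (points to the stand's +y); 1.571 = open stop, lever in line with the barrel, pointing to the rear (stand's -x). Opens anticlockwise seen from above; stays where left; needs about 2 N at the push point
- cock_hinge (a point): centre of the lever's hub, on its vertical turning axis, 93 mm above the counter, at stand x = -90 mm, y = 0. Its axes turn with the lever: y points along the lever to its free end
- cock_push (a point): point on the lever 65 mm from the turning axis, at mid thickness (93 mm above the counter). The lever is a flat dark steel bar 16 mm wide, 10 mm thick, its free end 88 mm from the axis; free space beneath it beyond 25 mm from the axis, down to the base plate
- rod (a joint): how far the rod is pulled out, m: 0 = home (drawn in by the spring), end stop at 0.095. The spring pulls back with about 2.7 N at home plus 90 N per metre (about 6 to 9.5 N at the mark); let go, the rod goes home
- rod_grip (a point): grip point on the axis of the upright round steel post (18 mm diameter) that stands on the dark 26 mm cube at the rod's end; 103 mm above the counter; the post's top is at 123 mm, its foot (cube's top) at 68 mm. At home it is at stand x = 90 mm, y = 0; it travels along the stand's x
- rod_pointer (a point): tip of the rod's pointer: a steel tongue 4 mm thick (along x), 10 mm high, sticking out of the cube to the stand's +y; the point is the middle of its end on the top edge, 60 mm above the counter, at stand y = 36 mm; axes like the stand's; it travels with the rod
- clip_mark (a point): the length mark: thin upright steel blade (4 mm thick along x, 14 mm wide, top 68 mm up) in a small dark foot on the gauge rail beside the rod. The point is at mid thickness on its rod side, stand y = 36 mm, 60 mm up; axes like the stand's. 35 to 75 mm ahead of the pointer's home; stays put unless pushed hard. The pointer's point coincides with it when at the mark
- bolt_a: bystander: standing dark bolt, 84 mm high, head 35 mm across, loose on the counter beside the stand; origin under its centre. Leave it alone
- bolt_b: bystander: standing brass-coloured bolt, 68 mm high, head 32 mm across, loose on the counter beside the stand; origin under its centre. Leave it alone
- bearing: bystander: steel bearing ring, 62 mm across, 16 mm high, loose on the counter beside the stand; origin under its centre. Leave it alone
- nut: bystander: brass round nut, 38 mm across, 18 mm high, loose on the counter beside the stand; origin under its centre. Leave it alone
- jar: bystander: clear jar with white lid, 60 mm across, 65 mm high, loose on the counter beside the stand; origin under its centre. Leave it alone
- clevis: bystander: brass fork end, 30 x 34 x 40 mm, loose on the counter beside the stand; origin under its centre. Leave it alone
- pot: bystander: white plastic pot, 72 mm across, 45 mm high, loose on the counter beside the stand; origin under its centre. Leave it alone

How it is judged:
By the outcome, as a careful person would: the job done as asked, in the order asked, and still so for the second after the job is handed in, while the arm keeps its last pose, push and grip.
It also fails if it takes over 51 s, if anything falls off the work surface, if the arm or the gripper's body presses on something with over 40 N, if the wrist force passes 120 N, or if a joint passes its speed limit or range.

## Robot

A 7-joint arm with a two-finger parallel gripper is mounted at the origin on the work surface. World frame = base frame: x ahead of the robot, y to its left, z up, the work surface at z = 0. Lengths are in m, angles in rad, forces in N, time in s.
With the tool pointing down it reaches from about 0.425 to 0.925 m from the base axis. Payload 6.8 kg.
Tool frame: the origin (TCP) lies on the front face of the gripper's body, between the roots of the fingers; the fingertips stand 73 mm ahead of it and the grasp point (between the pads) lies 54 mm ahead of it (env.nose_length is the distance from the TCP to the fingertips, in m); z points along the fingers, y is the direction in which the jaws open and shut (so a half turn about z gives the same grasp; the last joint's range is limited). The gripper opens to 85 mm and grips with 20 to 120 N. Pads are 22 mm wide; open, the fingers measure 114 mm over their backs; the gripper's body (76 mm by 85 mm) begins 54 mm behind the grasp point. The pads swing forward as they close: fully open they stand 13 mm farther back than shut.
Start: joints at [1.167, 0.477, 0.022, 1.555, -0.011, 1.109, -0.083], TCP at [0.197, -0.646, 0.304] pointing down, gripper open.
Joint ranges: [-2.96, 2.96], [-0.34, 2.1], [-1.41, 1.46], [0.24, 2.44], [-1.37, 4.51], [0.17, 1.92], [-2.96, 2.96]. Speed limits (rad/s): [2.39, 2.39, 3.14, 3.14, 3.14, 3.14, 3.14].

## Interface

Orientations are given as a unit quaternion [w, x, y, z].
In Python, from cell import env, kin, camera, calibration, job gives the robot as it stands. The module is installed in compiled form; this text tells all that it offers. Calls block until the motion is done:
- env.reach(position, orientation): joint-space move of the TCP to a pose.
- env.movel(position, velocity=0.15, rot=None, stop_force=None): straight line of the TCP; rot=None keeps the orientation; velocity is the mean speed in m/s. With stop_force (N) it stops when the force on the tool has changed by that much, and returns True; else False.
- env.goto_joints(angles): joint-space move.
- env.grip(opening, f_grip=None): finger opening in m; f_grip is the grip in N (None keeps the last); returns when the fingers have stopped.
- env.dwell(seconds).
- kin.inverse_kinematics(position, orientation): joint angles nearest the present ones, or None.
- env.get_state(): the state.
- camera(name): name is "scene" or "top" or "wrist"; returns (picture, depth): 420x560x3 uint8, blue, green, red; 420x560 float32, m along the optical axis (not along the pixel's ray), 0 where there is no reading.
- calibration(name): a dict with "fx", "fy", "cx", "cy" (pixels), "rvec" (rotation vector, rad) and "tvec" (3), from world to camera coordinates, as OpenCV has them. Camera axes: x right, y down, z forward; pixel columns grow to the right and rows downward; lengths in m; the calibration is good to about 2 mm. A picture is of the moment at which its call begins: read the wrist's pose just before it. calibration takes no time and is no camera call; for the wrist camera it gives the pose at the moment of the call.
A pose or a line that the arm cannot do raises env.PlanningError and nothing moves.
- job.job_done(): hands the job in, once; it reports no verdict.
The state is a dict: "time": time; "qpos": joint angles; "joint_velocities": joint speeds; "joint_torque": joint torques, N m; "tcp_pos": TCP position; "orientation": TCP orientation; "force": force on the tool from outside, world axes, zero at the start; "torque": the same for the moment, N m; "opening": finger opening in m.
Only numpy, scipy, OpenCV 4.12 (cv2) and the standard library are available. Lean on these libraries where they do the work, as an engineer would, in place of code of your own. Each camera call takes 0.05 s, during which the arm holds its last target.

## Working session

There is one attempt and no reset: what is moved stays moved. The work goes in short steps, each a Python script; the robot and the scene stay as the last script left them, time stands still between calls to the robot, and variables do not carry over. Pictures are saved under pics/ and viewed, and the job is handed in when it is done.

```bash
mkdir -p pics; python3 - <<'E'
from cell import env,camera,calibration
import cv2,numpy as np
for n in ("scene","top"):
    p,d=camera(n); cv2.imwrite(f"pics/{n}0.png",p); np.save(f"pics/{n}0.npy",d)
    print(n,calibration(n))
s=env.get_state();print(s["time"],s["tcp_pos"],s["orientation"],s["opening"])
E
```

```text
scene {'fx': 447.4340278033932, 'fy': 447.4340278033932, 'cx': 278.0511513415296, 'cy': 211.05375542582973, 'rvec': array([ 0.85550548,  2.7128476 , -0.8260037 ]), 'tvec': array([ 0.54135122, -0.20956623,  0.995639  ])}
top {'fx': 392.9348475650188, 'fy': 392.9348475650188, 'cx': 285.98727022631624, 'cy': 211.1604513518205, 'rvec': array([ 2.16303199, -2.16767812,  0.11547496]), 'tvec': array([-0.04134855,  0.61606744,  0.84223106])}
0.1 [ 0.19664861 -0.64529952  0.30302356] [-8.06125697e-04  9.89079516e-01  1.47380554e-01 -1.83508715e-04] 0.08550648558092318
```

View pics/scene0.png

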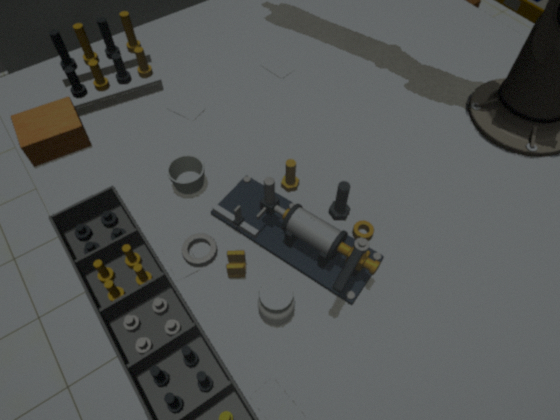

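View pics/top0.png

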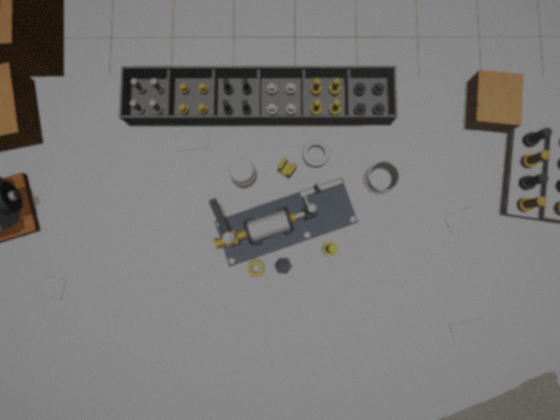

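Top view: the stand lies around px (215–355, 180–265), with the cock hub near (228,238), the lever pointing to (215,203) and the post near (311,209). Next I'll enlarge this area.

```bash
python3 - <<'E'
import cv2,numpy as np
p=cv2.imread("pics/top0.png")[140:290,200:400]
p=cv2.convertScaleAbs(p,alpha=1.8)
cv2.imwrite("pics/topc.png",cv2.resize(p,None,fx=4,fy=4,interpolation=cv2.INTER_CUBIC))
p=cv2.imread("pics/scene0.png")[140:310,200:400]
p=cv2.convertScaleAbs(p,alpha=1.8)
cv2.imwrite("pics/scenec.png",cv2.resize(p,None,fx=3.5,fy=3.5,interpolation=cv2.INTER_CUBIC))
E
```

```text
(no output)
```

View pics/topc.png

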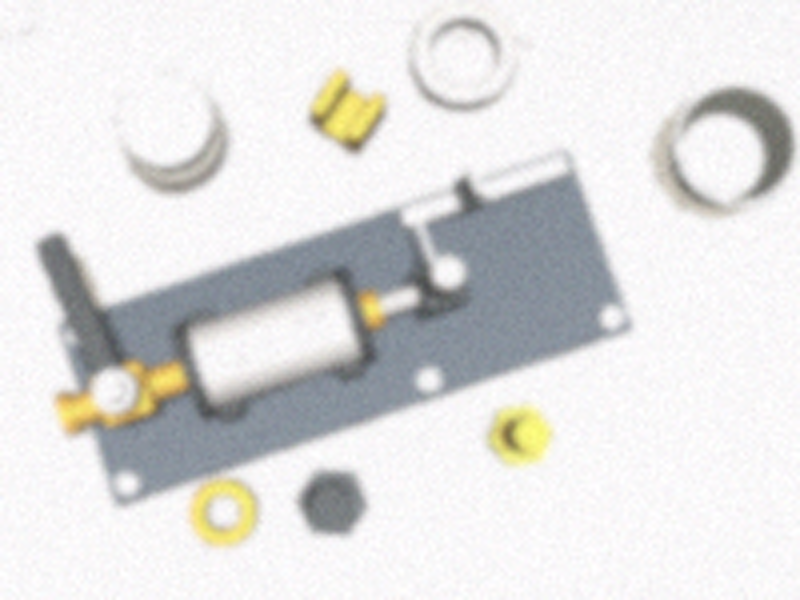

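View pics/scenec.png

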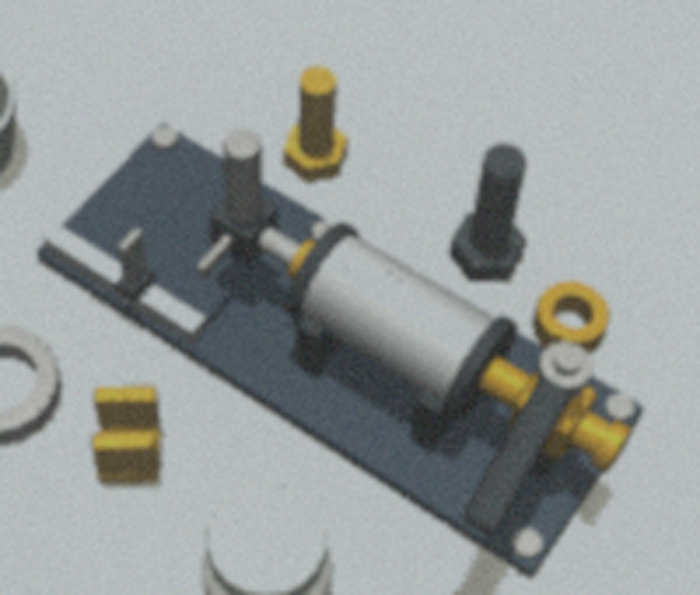

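```bash
cat > h.py <<'E'
import cv2,numpy as np
from cell import env,kin,camera,calibration
from scipy.optimize import least_squares
from scipy.spatial.transform import Rotation as R
def proj(c,P):
    K=np.array([[c["fx"],0,c["cx"]],[0,c["fy"],c["cy"]],[0,0,1.]])
    return cv2.projectPoints(np.asarray(P,float).reshape(-1,1,3),c["rvec"],c["tvec"],K,None)[0][:,0]
def s2w(q,P):
    P=np.atleast_2d(np.asarray(P,float)); c,s=np.cos(q[2]),np.sin(q[2])
    return np.c_[q[0]+c*P[:,0]-s*P[:,1], q[1]+s*P[:,0]+c*P[:,1], P[:,2]]
E
python3 - <<'E'
from h import *
ct,cs=calibration("top"),calibration("scene")
T=[((118,505),(-120,-55,10)),((632,326),(190,-55,10)),((571,152),(190,55,10)),((451,273),(90,0,123)),((116,388),(-90,0,100)),((50,240),(-90,88,98))]
S=[((640,408),(-120,-55,10)),((530,577),(-120,55,5)),((38,252),(190,55,5)),((242,140),(90,0,123)),((567,362),(-90,0,102))]
ut=np.array([t[0] for t in T]);us=np.array([t[0] for t in S])
ut=(ut+.5)/4-.5+[200,140];us=(us+.5)/3.5-.5+[200,140]
Pt=np.array([t[1] for t in T])/1e3;Ps=np.array([t[1] for t in S])/1e3
f=lambda q:np.r_[proj(ct,s2w(q,Pt))-ut,proj(cs,s2w(q,Ps))-us].ravel()
r=least_squares(f,[.6,0,-1.3],loss='soft_l1');print(r.x,np.round(f(r.x).reshape(-1,2),1))
np.save("q.npy",r.x)
q=r.x
for n,P in dict(hub=(-90,0,93),push=(-90,65,93),pushopen=(-155,0,93),post=(90,0,103)).items(): print(n,s2w(q,np.array(P)/1e3))
# bystanders from top depth
d=np.load("pics/top0.npy");K=np.array([[ct["fx"],0,ct["cx"]],[0,ct["fy"],ct["cy"]],[0,0,1.]])
Rm=cv2.Rodrigues(ct["rvec"])[0]
# stand-frame height map
v,u=np.mgrid[140:290,200:400];z=d[140:290,200:400]
pc=np.stack([(u-ct["cx"])/ct["fx"]*z,(v-ct["cy"])/ct["fy"]*z,z],-1).reshape(-1,3)
w=(pc-ct["tvec"].ravel())@Rm
c,s=np.cos(q[2]),np.sin(q[2]);dx=w[:,0]-q[0];dy=w[:,1]-q[1]
L=np.c_[c*dx+s*dy,-s*dx+c*dy,w[:,2]]
for n,(a,b) in dict(jar=(170,120),clevis=(347,110),ring=(462,60),pot=(720,150),bolta=(333,502),boltb=(518,438),nut=(224,510)).items():
    i=int(b/4)*200+int(a/4); print(n,np.round(L[i]*1e3))
E
```

```text
[ 0.58483843 -0.00963326 -1.24757927] [[-0.4  0.1]
 [ 0.6  1. ]
 [-0.3 -0.5]
 [-0.3 -0.3]
 [-0.6  0.2]
 [ 3.1 -3.1]
 [ 1.4 -0.5]
 [-0.  -0.1]
 [-0.5  0.3]
 [ 0.3  0.2]
 [-0.1 -0.4]]
hub [[0.55625275 0.07570641 0.093     ]]
push [[0.61788696 0.09635162 0.093     ]]
pushopen [[0.53560754 0.13734061 0.093     ]]
post [[ 0.61342411 -0.09497293  0.103     ]]
jar [-22. 131.  65.]
clevis [ 75. 119.   8.]
ring [150. 127.  -2.]
pot [274.  28.   5.]
bolta [ -2. -90.  82.]
boltb [101. -90.  66.]
nut [-63. -77.  -1.]
```

```bash
cat >> h.py <<'E'
def ori(q,a):
    "tool y axis at stand angle a (rad from stand +x)"
    t=q[2]+a; y=np.array([np.cos(t),np.sin(t),0]); z=np.array([0,0,-1.]); x=np.cross(y,z)
    o=R.from_matrix(np.c_[x,y,z]).as_quat(); return np.r_[o[3],o[:3]]
E
python3 - <<'E'
from h import *
q=np.load("q.npy")
ct,cs=calibration("top"),calibration("scene")
P=np.array([(-90,88,98),(-98,88,98),(-82,88,98),(-90,0,98),(90,36,60),(90,36,0.068*1e3)])/1e3
W=s2w(q,P)
print(np.round((proj(ct,W)-[200,140])*4),"\n",np.round((proj(cs,W)-[200,140])*3.5))
env.get_state()
for a in (0,np.pi):
  for n,Pn in dict(post=(.09,0,.157),pulled=(.165,0,.157),view=(.12,.03,.25)).items():
    print(a,n,np.round(kin.inverse_kinematics(s2w(q,Pn)[0],ori(q,a)),2))
  for b in (0,.8,1.6):
    Pn=(-.09-.062*np.sin(b),.062*np.cos(b),.145)
    k=kin.inverse_kinematics(s2w(q,Pn)[0],ori(q,a+b)); print(a,b,None if k is None else np.round(k,2))
E
```

```text
[[ 61. 226.]
 [ 46. 231.]
 [ 76. 221.]
 [113. 388.]
 [419. 221.]
 [420. 219.]] 
 [[458. 510.]
 [474. 520.]
 [442. 499.]
 [564. 364.]
 [200. 264.]
 [199. 255.]]
0 post [ 0.26  0.57 -0.28  1.79  0.21  0.81 -1.37]
0 pulled [ 0.34  0.62 -0.26  1.7   0.2   0.85 -1.25]
0 view [ 0.32  0.53 -0.34  1.62  0.2   1.02 -1.33]
0 0 [ 0.12  0.63 -0.51  1.78  0.39  0.83 -1.83]
0 0.8 [ 0.21  0.66 -0.73  1.83  0.56  0.87 -1.24]
0 1.6 [ 0.23  0.61 -0.77  1.94  0.57  0.83 -0.5 ]
3.141592653589793 post [ 0.83  0.9  -1.19  1.75  0.92  1.16  1.25]
3.141592653589793 pulled [ 0.9   0.96 -1.19  1.66  0.94  1.21  1.37]
3.141592653589793 view [ 0.82  0.81 -1.19  1.59  0.78  1.29  1.4 ]
3.141592653589793 0 [ 0.43  0.8  -0.99  1.76  0.78  1.03  1.03]
3.141592653589793 0.8 [ 0.48  0.9  -1.19  1.82  0.93  1.13  1.64]
3.141592653589793 1.6 [-1.1   0.77  1.06  2.03 -0.89  0.9  -2.33]
```

```bash
python3 - <<'E'
from h import *
q=np.load("q.npy")
env.reach(s2w(q,(.12,.03,.27))[0],ori(q,0))
c=calibration("wrist");p,d=camera("wrist");cv2.imwrite("pics/w1.png",p);np.savez("pics/w1.npz",d=d,**c)
print(proj(c,s2w(q,np.array([(.09,0,.123),(.09,.036,.06),(.13,.036,.06),(-.09,.065,.098)]))))
s=env.get_state();print(s["time"],s["tcp_pos"])
E
```

```text
[[237.70080384 260.6461013 ]
 [244.89987384 196.87521827]
 [287.80267947 196.84197335]
 [ 10.26292906 171.60519962]]
2.6333 [ 0.65120493 -0.11532891  0.26999632]
```

View pics/w1.png

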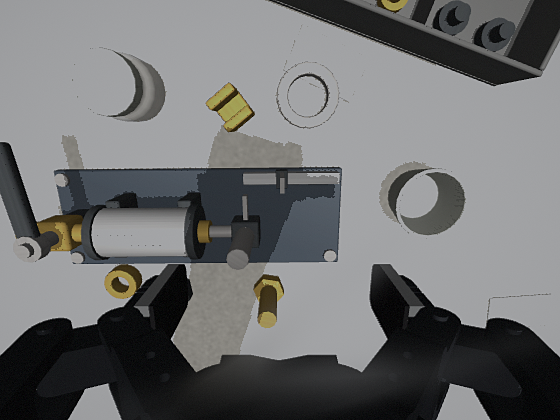

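The wrist view shows the pointer tip near (245,197) where predicted, and the blade near (282,183). The lever end is at about (5,145), a few degrees towards the rear. I'll enlarge the pointer and blade.

```bash
python3 - <<'E'
from h import *
p=cv2.imread("pics/w1.png")[160:260,215:315]
cv2.imwrite("pics/w1c.png",cv2.resize(cv2.convertScaleAbs(p,alpha=1.4),None,fx=6,fy=6,interpolation=cv2.INTER_NEAREST))
E
```

```text
(no output)
```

View pics/w1c.png

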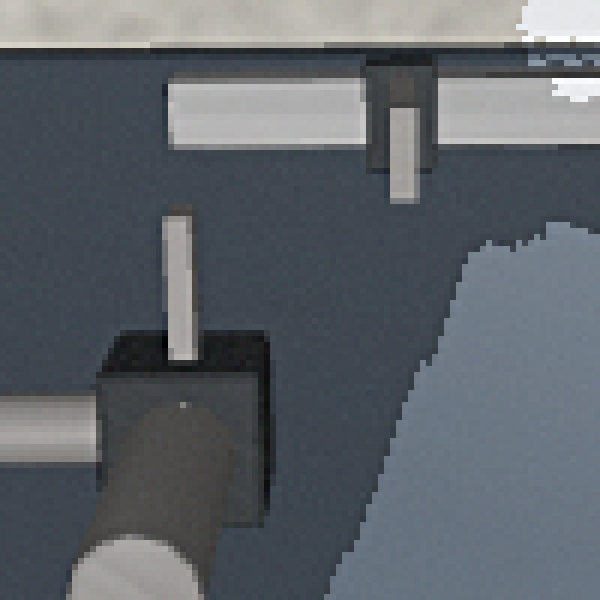

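```bash
cat >> h.py <<'E'
def unproj(c,uv,z,q):
    Rm=cv2.Rodrigues(np.asarray(c["rvec"]))[0]; t=np.asarray(c["tvec"]).ravel()
    r=Rm.T@np.array([(uv[0]-c["cx"])/c["fx"],(uv[1]-c["cy"])/c["fy"],1]); o=-Rm.T@t
    w=o+r*(z-o[2])/r[2]; d=w[:2]-q[:2]; k,s=np.cos(q[2]),np.sin(q[2])
    return np.round([1e3*(k*d[0]+s*d[1]),1e3*(-s*d[0]+k*d[1]),1e3*z],2)
E
python3 - <<'E'
from h import *
q=np.load("q.npy");c=np.load("pics/w1.npz");c={k:c[k] for k in c.files}
print("pointer",unproj(c,(244.3,195.4),.06,q),"blade",unproj(c,(281.9,193.4),.068,q))
for uv in [(67,183),(60,181),(331,256),(78,258)]: pass
print("corners",unproj(c,(340.5,167.5),.01,q),unproj(c,(338,262),.01,q),unproj(c,(54,169.5),.01,q))
print("posttop",unproj(c,(215+136/6,160+575/6),.123,q),"hub",unproj(c,(28,248),.103,q),"lever",unproj(c,(5,145),.098,q))
ct=calibration("top")
print("levertop",unproj(ct,(200+50/4,140+236/4),.098,q))
E
```

```text
pointer [89.48 37.41 60.  ] blade [124.4   40.97  68.  ]
corners [187.66  56.9   10.  ] [190.7  -53.03  10.  ] [-119.27   55.01   10.  ]
posttop [ 90.12   3.99 123.  ] hub [-86.09   2.44 103.  ] lever [-89.15  85.48  98.  ]
levertop [-96.96  84.97  98.  ]
```

```bash
python3 - <<'E'
from h import *
q=np.load("q.npy")
def pose(b,z,r=.062): return s2w(q,(-.09-r*np.sin(b),r*np.cos(b),z))[0]
env.grip(.045)
b=.08
env.reach(pose(b,.24),ori(q,b))
c=calibration("wrist");p,d=camera("wrist");cv2.imwrite("pics/w2.png",p)
print("stopped",env.movel(pose(b,.142),velocity=.15,stop_force=8))
p,d=camera("wrist");cv2.imwrite("pics/w3.png",p)
s=env.get_state();print(s["time"],s["tcp_pos"],pose(b,.142),s["force"],s["opening"])
E
python3 -c "
import cv2,numpy as np
a=[cv2.resize(cv2.imread(f'pics/w{i}.png'),(400,300)) for i in (2,3)]
cv2.imwrite('pics/w23.png',np.hstack(a))"
```

```text
stopped False
4.8917 [0.61415195 0.10013456 0.1432056 ] [0.61328057 0.10003393 0.142     ] [ 0.02026192  0.40221742 -0.25236082] 0.04525509163038261
```

View pics/w23.png

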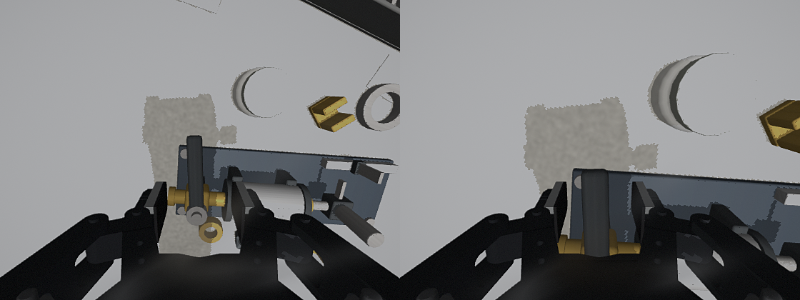

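The fingers straddle the lever, which is centred and parallel to them at β≈0.08. Next I'll narrow the jaws and swing.

```bash
python3 - <<'E'
from h import *
q=np.load("q.npy")
def pose(b,z,r=.062): return s2w(q,(-.09-r*np.sin(b),r*np.cos(b),z))[0]
env.grip(.021)
s=env.get_state();print(s["time"],s["opening"],s["force"])
for b in list(np.arange(.25,1.5,.2))+[1.5,1.56,1.6,1.63,1.66]:
    st=env.movel(pose(b,.142),velocity=.12,rot=ori(q,b),stop_force=25 if b<1.5 else 12)
    s=env.get_state();print(round(b,2),st,round(s["time"],2),np.round(s["force"],1))
    if st: break
p,d=camera("wrist");cv2.imwrite("pics/w4.png",p)
E
```

```text
5.25 0.021234903259300098 [-0.47981954  0.60555451 -0.23137138]
0.25 False 5.57 [ 0.  -0.4 -0.5]
0.45 False 5.92 [0.4 0.3 0.2]
0.65 False 6.27 [-0.8  0.1 -0.9]
0.85 False 6.62 [-0.2 -0.1  0. ]
1.05 False 6.97 [0.2 0.7 0.8]
1.25 False 7.32 [0.1 0.9 0.5]
1.45 False 7.67 [-0.7 -0.8 -0.1]
1.5 False 7.92 [1.2 0.5 0. ]
1.56 False 8.17 [ 0.1 -0.5  0.1]
1.6 False 8.42 [0.8 0.5 0.8]
1.63 False 8.67 [ 4.   1.7 -2.1]
1.66 False 8.92 [ 9.7  3.  -7.4]
```

View pics/w4.png

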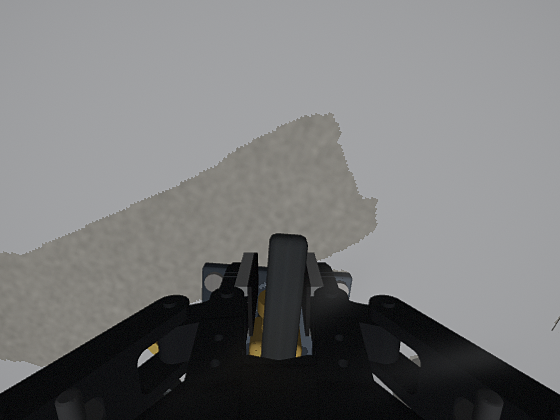

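Force built up over β=1.63–1.66 (10 N), so the lever is on its open stop. I'll back off, open, rise and check.

```bash
python3 - <<'E'
from h import *
q=np.load("q.npy")
def pose(b,z,r=.062): return s2w(q,(-.09-r*np.sin(b),r*np.cos(b),z))[0]
env.movel(pose(1.61,.142),velocity=.1,rot=ori(q,1.61))
env.grip(.045)
env.movel(pose(1.61,.26),velocity=.2)
p,d=camera("wrist");cv2.imwrite("pics/w5.png",p)
env.reach(s2w(q,(.09,-.0,.25))[0],ori(q,0))
p,d=camera("top");cv2.imwrite("pics/t5.png",cv2.resize(cv2.convertScaleAbs(p[140:290,200:400],alpha=1.8),None,fx=3,fy=3,interpolation=cv2.INTER_CUBIC))
p,d=camera("wrist");cv2.imwrite("pics/w6.png",p)
s=env.get_state();print(s["time"],s["force"])
E
python3 -c "
import cv2,numpy as np
a=[cv2.resize(cv2.imread(f'pics/w{i}.png'),(400,300)) for i in (5,6)]
cv2.imwrite('pics/w56.png',np.hstack(a))"
```

```text
11.4417 [-0.66535313  0.44839642 -0.14519318]
```

View pics/w56.png

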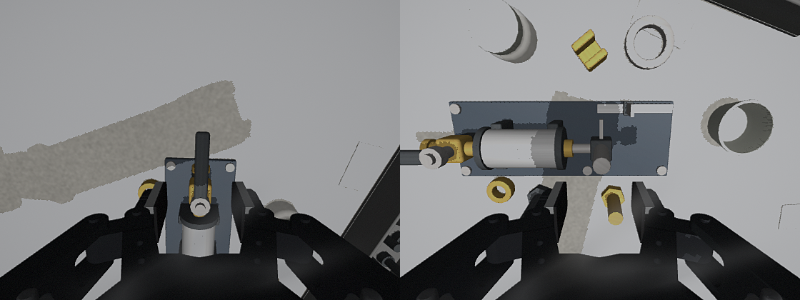

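View pics/t5.png

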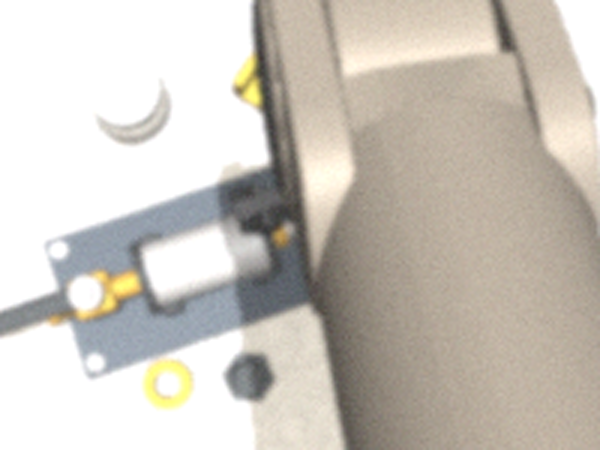

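The lever is in line with the barrel, pointing to the rear. Next comes the post.

```bash
python3 - <<'E'
from h import *
q=np.load("q.npy")
env.grip(.038)
print(env.movel(s2w(q,(.0905,.002,.158))[0],velocity=.15,stop_force=6))
s=env.get_state();print(s["time"],s["force"],s["tcp_pos"])
c=calibration("wrist");p,d=camera("wrist");cv2.imwrite("pics/w7.png",p)
print(proj(c,s2w(q,np.array([(.09,0,.123),(.09,.036,.06),(.125,.036,.06)]))))
E
```

```text
False
12.45 [-0.2781942  -0.20556507 -1.11624818] [ 0.61607635 -0.09473022  0.15875344]
[[277.07181425 315.78648358]
 [277.6420568  193.81392725]
 [339.97134612 193.89884765]]
```

View pics/w7.png

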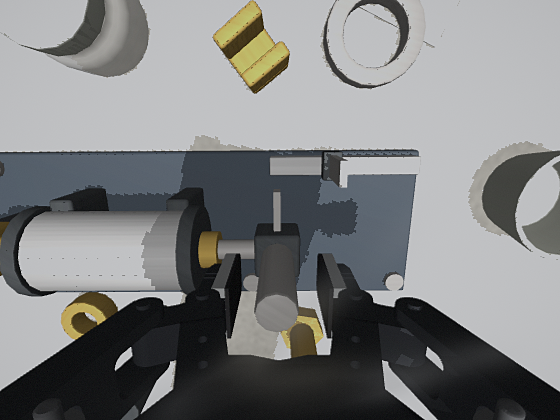

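The post stands centred between the pads, with the pointer at (277,193) and the blade at about (334,183) both visible. Time to grip.

```bash
cat > look.py <<'E'
from h import *
def look(n):
    c=calibration("wrist");p,d=camera("wrist");cv2.imwrite(f"pics/{n}.png",p);np.savez(f"pics/{n}.npz",d=d,**c)
    k=p[150:250,240:360];cv2.imwrite(f"pics/{n}c.png",cv2.resize(cv2.convertScaleAbs(k,alpha=1.4),None,fx=6,fy=6,interpolation=cv2.INTER_NEAREST))
E
python3 - <<'E'
from look import *
env.grip(0.0,60)
look("w8")
s=env.get_state();print(s["time"],s["force"],s["tcp_pos"],s["opening"])
E
```

```text
12.8667 [-1.19993354  1.01104679  6.90604462] [ 0.61596517 -0.09416686  0.15936314] 0.01687010900328935
```

View pics/w8c.png

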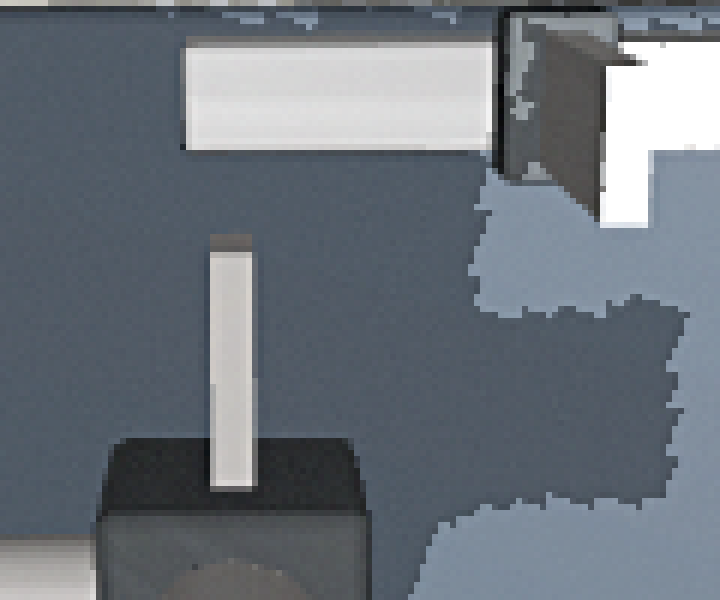

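```bash
python3 - <<'E'
from h import *
q=np.load("q.npy");c=np.load("pics/w8.npz");c={k:c[k] for k in c.files}
print("pointer",unproj(c,(278.1,191.5),.06,q),"blade",unproj(c,(343.6,187.5),.068,q))
E
```

```text
pointer [89.69 37.3  60.  ] blade [124.68  41.16  68.  ]
```

```bash
python3 - <<'E'
from look import *
q=np.load("q.npy")
print(env.movel(s2w(q,(.0905+.033,.002,.158))[0],velocity=.04,stop_force=30))
env.dwell(.3)
look("w9")
s=env.get_state();print(s["time"],s["force"],s["tcp_pos"],s["opening"])
E
```

```text
False
14.1917 [-3.07457912  3.35382746  6.98159224] [ 0.62625051 -0.12422406  0.15933014] 0.01675353495408034
```

View pics/w9c.png

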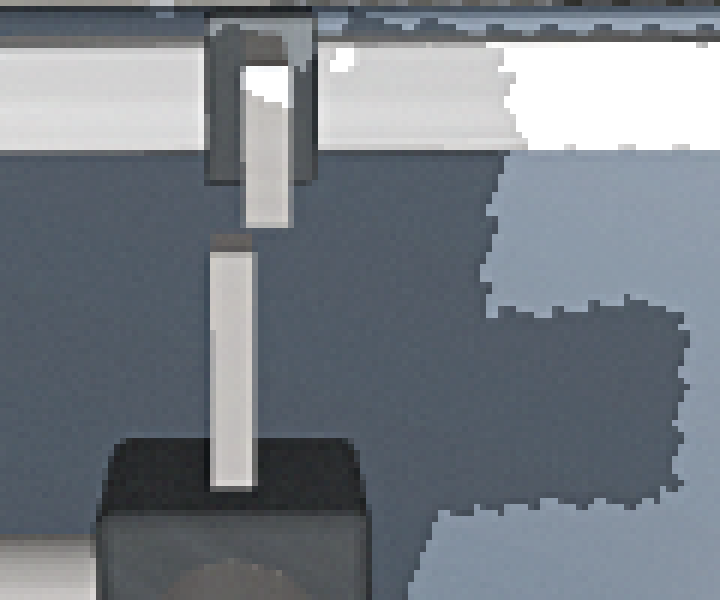

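The pointer centre is at col 231.5 and the blade at 268 in the ×6 crop, so about 3.2 mm remain.

```bash
python3 - <<'E'
from look import *
q=np.load("q.npy")
print(env.movel(s2w(q,(.0905+.0363,.002,.158))[0],velocity=.02,stop_force=30))
env.dwell(.4)
look("w10")
s=env.get_state();print(s["time"],s["force"],s["tcp_pos"],s["opening"])
c=np.load("pics/w10.npz");c={k:c[k] for k in c.files}
print(proj(c,s2w(q,np.array([(.1247,.037,.06),(.1247,.041,.068),(.1247,.037,.0)]))))
E
```

```text
False
14.9583 [-3.11988603  4.11679134  7.61930878] [ 0.62728245 -0.12724049  0.15935646] 0.016662816384547568
[[278.66977664 192.40316713]
 [278.66092239 188.08726932]
 [278.82378544 176.19014804]]
```

View pics/w10c.png

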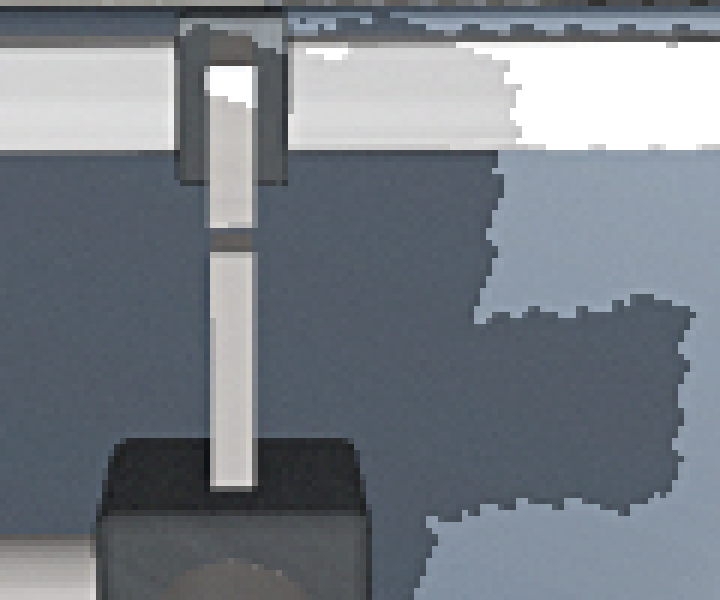

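The pointer (cols 210–256) and the blade (206–256) are aligned to about 0.2 mm. Before handing in I'll check steadiness, the cock and the loose parts.

```bash
python3 - <<'E'
from look import *
env.dwell(1.0)
s=env.get_state();print(s["time"],s["tcp_pos"],s["opening"],np.abs(s["joint_velocities"]).max())
p,d=camera("scene");cv2.imwrite("pics/s11.png",cv2.resize(cv2.convertScaleAbs(p[140:310,150:420],alpha=1.8),None,fx=2.9,fy=2.9,interpolation=cv2.INTER_CUBIC))
look("w11")
print(np.abs(cv2.imread("pics/w11c.png").astype(int)-cv2.imread("pics/w10c.png")).mean())
E
```

```text
15.9583 [ 0.62728706 -0.12722629  0.15936421] 0.016644459158353633 0.0005629428151941679
1.2640277777777778
```

View pics/s11.png

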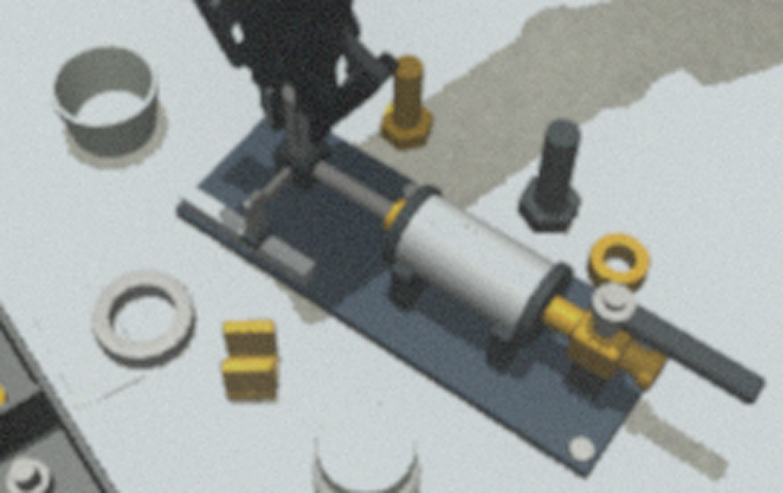

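View pics/w11.png

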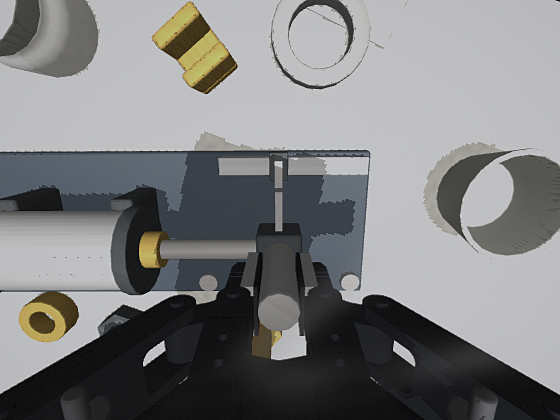

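The lever is in line with the barrel, pointing to the rear. The pointer meets the blade, and all the loose parts are standing where they were. Handing in.

```bash
python3 -c "
from cell import job
print(job.job_done())"
```

```text
the job is handed in; nothing more can be done
None
```

The job is done and handed in at about 16 s of the 51 s allowed; it reported no verdict.

- **Cock:** I swung the lever with the fingers straddling it until it met its open stop, at about 10 N. The last scene picture shows it in line with the barrel, pointing to the rear.
- **Rod:** I then gripped the post at 60 N and pulled the rod out about 35 mm. The gripper was still holding it there at hand-in.
- **At the mark:** in the wrist camera picture the pointer and blade line up to about 0.2 mm. Over a further second of holding, the arm stayed within about 0.02 mm.
- **Loose parts:** in the last pictures the blade and all seven parts look undisturbed. I judged this by eye and did not measure it.

Two readings disagreed with the description:
- **Lever start:** it began about 0.08 rad off its closed stop.
- **Blade position:** its near edge measured about 41 mm across the stand instead of 36 mm. This does not affect the alignment along the rod.

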